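# Set two bearing balls into a sloping dimpled holder

## Task

Two loose steel bearing balls are parked on rubber rings on the bench. Put them away in the sloping holder under its ledge: the large ball in the wide dimple, the small ball in the narrow dimple, each set down into its dimple so that it stays there by itself; do not drop a ball onto the plate or let it run into its dimple. The dimpled plate may stand anywhere along its slide, so find the dimples by feel or by sight, and leave the tin, the oil can and the spanner where they are.

Things in the scene. Friction and masses are not known exactly. Their poses are not given: they have to be found in the camera images.
- deck: Fixed wooden ball holder's sloping deck. Origin: middle of its slide, on the dark dimple plate's top, 126 mm above the bench. x: up the slope, from the open front to the back (rises 24 degrees); y: level, to the left seen from the front; z: square to the plate. The plate (115 x 208 x 12 mm) is stuck with its middle anywhere from x = -20 to +20 mm: NOT reported. Both dimples lie on its middle line.
- wide_lane (a point): Point of the deck at x = 0, y = +50 mm, z = 0: the wide dimple's centre if the plate stood at its middle; the true one is up to 20 mm up or down the slope, at the same y. Round, sharp-rimmed, flat-bottomed dimple, 32 mm across, 7 mm deep. Seated on its rim, the large ball's centre is 19 mm above the plate's surface (on the flat plate: 25 mm, and it rolls off).
- narrow_lane (a point): Point of the deck at x = 0, y = -50 mm, z = 0: the same for the narrow dimple, which is 24.4 mm across and 7 mm deep. Seated on its rim, the small ball's centre is 14.5 mm above the plate's surface (on the flat plate: 19 mm, and it rolls off).
- ledge_edge (a point): Middle of the lower front edge of the holder's wooden ledge, which overhangs the plate level at 255 mm above the bench (230 mm wide, 14 mm thick), back to an upright back board. It bars a gripper from coming straight down to the dimples: come from the holder's front, the tool leaning about 40 degrees from vertical with the wrist out in front. Front and sides of the deck are open.
- ball_large_center (a point): Centre of the large polished steel ball, 50 mm in diameter, about 0.5 kg, loose; parked on a fixed black rubber ring (44 mm outside, 26 mm hole, 12 mm high), the centre about 33 mm above the bench. Fixed obstacles near the way: a red tool chest 232 mm high (x 0.62 to 0.84, y -0.47 to -0.13 m) and a bench vise 145 mm high (x 0.28 to 0.50, y 0.03 to 0.21 m).
- ball_small_center (a point): Centre of the small polished steel ball, 38 mm in diameter, about 0.22 kg, loose; parked on an equal fixed rubber ring, the centre about 26 mm above the bench.
- ball_large: The large ball as a body; the origin is a point on its surface and turns with it: use the centre instead.
- ball_small: The small ball as a body; the origin is a point on its surface and turns with it: use the centre instead.
- tin_center (a point): Middle of an open round tin of screws, 81 mm across, 36 mm high, loose on the bench near the balls; not to be disturbed.
- oil_can_center (a point): Point 50 mm up on the axis of a standing metal oil can, 62 mm across, 140 mm high, loose; not to be disturbed.
- spanner_center (a point): Middle of a combination spanner lying flat, 188 mm long, 27 mm wide, 9 mm thick, loose between the two balls; not to be disturbed.
Not all that is in view belongs to the job. What is shaped like the ball_small but purple or yellow is not meant.

How it is judged:
By the outcome, as a careful person would: the job done as asked, in the order asked, and still so for the second after the job is handed in, with the robot touching nothing.
It also fails if it takes over 72 s, if anything falls off the work surface, if the arm or the gripper's body presses on something with over 40 N, if the wrist force passes 120 N, or if a joint passes its speed limit or range.

## Robot

A 6-joint arm with a two-finger parallel gripper is mounted at the origin on a cart in front of the work surface, level with it; the furniture and walls round the work are solid. World frame = base frame: x ahead of the robot, y to its left, z up, the work surface at z = 0. Lengths are in mm, angles in rad, forces in N, time in s.
With the tool pointing down it reaches from about 350 to 800 mm from the base axis. Payload 7.3 kg.
Tool frame: the origin (TCP) lies on the centre line of the jaws, within the pads' length; the fingertips stand 19 mm ahead of it and the grasp point (between the pads) is the TCP (arm.finger_overhang is the distance from the TCP to the fingertips, in mm); z points along the fingers, y is the line along which they close (so a half turn about z gives the same grasp; the last joint's range is limited). The gripper opens to 85 mm and grips with 20 to 120 N. Pads are 22 mm wide; open, the fingers measure 114 mm over their backs; the gripper's body (76 mm by 85 mm) begins 54 mm behind the grasp point. The pads swing forward as they close: fully open they stand 13 mm farther back than shut.
Start: joints at [1.188, 0.342, 1.524, -0, 1.275, -0.146], TCP at [123.144, 510.371, 250.322] pointing down, gripper open.
Joint ranges: [-2.53, 2.53], [-0.77, 2.02], [0.04, 2.7], [-1, 4.14], [0.28, 2.66], [-3.11, 3.11]. Speed limits (rad/s): [2.57, 2.57, 3.14, 3.14, 3.14, 3.14].

## Interface

Orientations are given as a rotation vector (axis times angle).
In Python, from workcell import monitor, optics, job_done, arm gives the robot as it stands. The module is installed in compiled form; this text tells all that it offers.
- The arm moves only by the tool move_arm, never from a script. Its argument "targets" is a list that holds one entry, the list of rows, each a list of 5 numbers: the shift along the world's x, y, z in units of 0.5 m (1.0 is 0.5 m), then the turn about the world's z in units of pi/2 rad (1.0 is pi/2 rad), then the closure in counts, from 0 (fully open) to 255 (shut). A call has 1 to 5 rows; each row is the pose to reach, as a shift and turn from the pose commanded when the call began; what a row does not reach only later rows make up. A row lasts 1/10 s, in which the tool goes at most 50 mm and 8.59 degrees, less where a joint would pass 70% of its speed; a pose out of reach is approached as far as the arm can. A call with a number of a shift or a turn outside -1 to 1 is refused whole. A call with a gripper value outside its range is refused whole. The fingers move at their own pace and stop on an object; the grip force is fixed at half the most. Time passes only in rows, so rows that repeat a pose let the fingers close. It gives the time, the measured TCP pose, the force, the opening and the grip force at its end, in the units of the state.
- monitor.read_state(): the state, without advancing time (a new reading comes with each control period).
- optics.snapshot(name): name is "scene" or "side" or "wrist"; returns a dict with "frame" (420x560x3 uint8, red, green, blue), "camera_matrix" (3x3 intrinsics, pixels), "dist_coeffs" ([k1, k2, p1, p2, k3] as OpenCV has them; the pictures are not rectified), "R" (3x3) and "t" (3): a world point X has camera coordinates R X + t. Camera axes: x right, y down, z forward; pixel columns grow to the right and rows downward; lengths in mm; the calibration is good to about 2 mm. A picture is of the moment at which its call begins. There is no depth.
- job_done(): hands the job in; it is judged then, once.
The state is a dict: "time_s": time; "qpos": joint angles; "qd": joint speeds; "tau": joint torques, N m; "eef_pos": TCP position; "tcp_rot": TCP orientation; "ft_force": force on the tool from outside, world axes, zero at the start; "wrist_torque": the same for the moment, N m; "width": finger opening in mm; "gripper_force": force on a finger pad.
Only numpy, scipy, OpenCV 4.12 (cv2) and the standard library are available. Lean on these libraries where they do the work, as an engineer would, in place of code of your own. Each camera call takes 0.05 s, during which the arm holds its last target. There are 200 camera calls.

## Working session

There is one attempt and no reset: what is moved stays moved. The work goes in short steps, Python scripts to look and compute and a tool call to move; the robot and the scene stay as the last step left them, time stands still between calls to the robot, and variables do not carry over. Pictures are saved under pics/ and viewed, at most 10 in all, crops included, and the job is handed in when it is done.

Besides the shell and the picture viewer there is one more tool, called after ">>>" as a command line: name --argument value ..., lists and objects as JSON in quotes. move_arm: Moves the arm, as the interface text tells. Its arguments: {"type":"object","properties":{"targets":{"type":"array"}},"required":["targets"]}

```bash
mkdir -p pics; ls; cat > h.py <<'E'
import numpy as np, cv2
from workcell import monitor, optics, job_done, arm
def snap(n,f):
    s=optics.snapshot(n); cv2.imwrite('pics/'+f+'.png',s['frame'][:,:,::-1]); np.save('pics/'+f+'.npy',s,allow_pickle=True); return s
def load(f): return np.load('pics/'+f+'.npy',allow_pickle=True).item()
def ray(s,u,v):
    p=cv2.undistortPoints(np.array([[[u,v]]],float),s['camera_matrix'],s['dist_coeffs'])[0,0]
    R=np.array(s['R']);t=np.array(s['t']); return -R.T@t, R.T@np.array([p[0],p[1],1])
def atz(s,u,v,z):
    c,d=ray(s,u,v); return c+d*(z-c[2])/d[2]
def tri(*a):
    A=np.zeros((3,3));b=np.zeros(3)
    for s,u,v in a:
        c,d=ray(s,u,v); d/=np.linalg.norm(d); P=np.eye(3)-np.outer(d,d);A+=P;b+=P@c
    return np.linalg.solve(A,b)
def proj(s,X):
    return cv2.projectPoints(np.array(X,float).reshape(-1,1,3),cv2.Rodrigues(np.array(s['R'],float))[0],np.array(s['t'],float),s['camera_matrix'],s['dist_coeffs'])[0][:,0]
E
python3 - <<'E'
from h import *
print(monitor.read_state()); print([a for a in dir(arm) if a[0]!='_'])
for n in ['scene','side','wrist']: s=snap(n,n+'0'); print(n,-np.array(s['R']).T@s['t'],s['R'])
a=[cv2.resize(cv2.imread(f'pics/{n}0.png'),(560,420)) for n in ['scene','side','wrist']]
E
```

```text
pics
{'time_s': 0.0, 'qpos': array([ 1.18797615e+00,  3.42708744e-01,  1.52501961e+00,  4.05521683e-05,
        1.27540695e+00, -1.45980758e-01]), 'qd': array([-0.00135496, -0.00021481, -0.00185272,  0.00153859, -0.00091068,
        0.00073822]), 'tau': array([-1.88444261e-03, -4.33689809e+01, -2.46002144e+01, -2.64445362e-04,
        7.92054576e-03, -2.54991778e-05]), 'eef_pos': array([122.99770614, 510.00415592, 249.6322938 ]), 'tcp_rot': array([-3.71123906e-01, -3.11915020e+00,  2.32273155e-03]), 'ft_force': array([-0.56233562,  0.2725956 , -0.35511265]), 'wrist_torque': array([0.01735778, 0.01318171, 0.0242215 ]), 'gripper_force': 0.0, 'width': 85.28320176549715}
['Unreachable', 'finger_overhang']
scene [ 188.11452972 -631.30681628  737.68357677] [[ 0.86319713 -0.50475647  0.01056492]
 [-0.30277583 -0.53430346 -0.78920632]
 [ 0.40400186  0.67804183 -0.61403727]]
side [  610.21410935 -1387.95561283   727.04616971] [[ 0.99871055  0.05053231 -0.0048709 ]
 [ 0.01511009 -0.38748239 -0.92175327]
 [-0.04846571  0.92049111 -0.3877463 ]]
wrist [ 46.53492265 528.90356523 374.01638145] [[ 0.2345578   0.97210041 -0.00185248]
 [ 0.92597679 -0.2228478   0.30480461]
 [ 0.29588786 -0.07320965 -0.9524131 ]]
```

View pics/scene0.png

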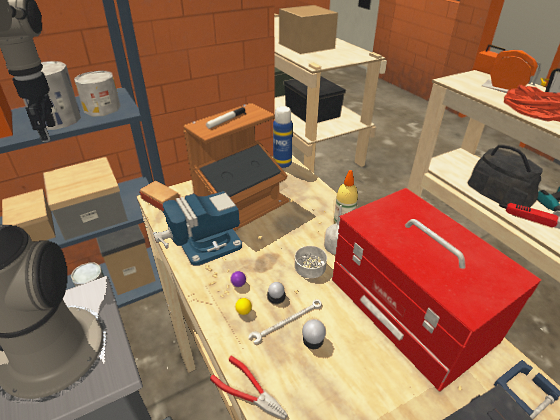

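View pics/side0.png

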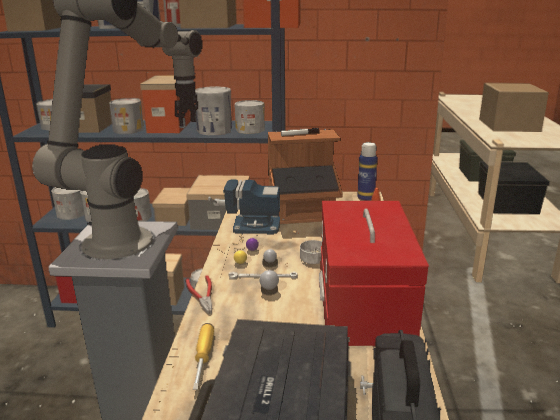

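```bash
python3 - <<'E'
from h import *
a=cv2.imread('pics/scene0.png')[90:260,130:310]; b=cv2.imread('pics/side0.png')[120:240,210:390]
a=cv2.resize(a,None,fx=2.4,fy=2.4,interpolation=cv2.INTER_CUBIC); 
b=cv2.resize(b,None,fx=2,fy=2,interpolation=cv2.INTER_CUBIC)
c=np.zeros((408,800,3),np.uint8); c[:,:432]=a; c[:240,432:792]=b; cv2.imwrite('pics/crop0.png',c)
s=load('scene0');t=load('side0')
for n,p,q,z in [('L',(314,332),(269,282),33),('S',(276,291),(270,258),26)]:
    print(n,atz(s,*p,z),atz(t,*q,z),tri((s,*p),(t,*q)))
E
```

```text
L [ 493.93375889 -252.52013432   33.        ] [ 497.90147845 -264.44676209   33.        ] [ 497.02562345 -248.20314253   23.72445873]
S [ 482.33069598 -112.62802666   26.        ] [ 488.56389421 -126.64176661   26.        ] [ 486.79871147 -104.30206248   13.99688603]
```

View pics/crop0.png

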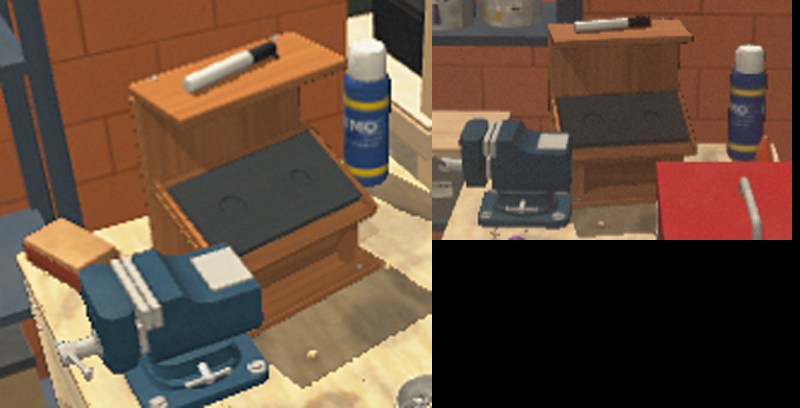

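The crop shows the holder's ledge (front lower corners at scene ≈(192,141),(274,120); side ≈(269,140),(340,139)) and dimples at scene ≈(227,176) wide, (256,164) narrow; side ≈(290,180),(320,178).

```bash
python3 - <<'E'
from h import *
s=load('scene0');t=load('side0')
for n,p,q,z in [('ledgeL',(192.5,141),(269,140),255),('ledgeR',(273.7,119.5),(340,139),255),('wide',(227,176),(290.5,180),126),('narrow',(255.8,163.8),(319.5,178),126),('plateFL',(216.7,194.5),(287,192.5),100),('plateFR',(280,173),(339,190.5),100),('plateBR',(263,144),(335,166),145),('plateBL',(200,168),(288,167.5),145)]:
    print(n,atz(s,*p,z).round(),atz(t,*q,z).round(),tri((s,*p),(t,*q)).round())
E
```

```text
ledgeL [443. 250. 255.] [456. 263. 255.] [452. 273. 247.]
ledgeR [685. 258. 255.] [692. 283. 255.] [689. 263. 257.]
wide [525. 243. 126.] [529. 232. 126.] [528. 251. 119.]
narrow [626. 261. 126.] [626. 255. 126.] [626. 263. 124.]
plateFL [477. 209. 100.] [520. 183. 100.] [508. 284.  52.]
plateFR [683. 217. 100.] [691. 208. 100.] [692. 232.  90.]
plateBR [684. 325. 145.] [680. 327. 145.] [680. 318. 149.]
plateBL [465. 290. 145.] [517. 305. 145.] [501. 379. 105.]
```

>>> move_arm --targets '[[[0,0,0.1,0,0],[0,0,0.2,0,0],[0.05,-0.08,0.25,0,0],[0.1,-0.16,0.3,0,0],[0.15,-0.24,0.3,0,0]]]'

```text
time_s: 0.65
eef_pos: [197.1, 392.7, 402.6]
tcp_rot: [0.368, 3.117, 0.007]
ft_force: [0.8, 0.9, -0.4]
width: 85.6
gripper_force: 0.0
```

>>> move_arm --targets '[[[0.05,-0.08,0,0,0],[0.1,-0.16,0,0,0],[0.15,-0.24,0,0,0],[0.2,-0.32,0,0,0],[0.25,-0.4,0,0,0]]]'

```text
time_s: 1.15
eef_pos: [321.8, 191.4, 400.2]
tcp_rot: [0.371, 3.119, 0.0]
ft_force: [1.1, -0.3, -0.1]
width: 85.1
gripper_force: 0.0
```

>>> move_arm --targets '[[[0.06,-0.07,0,0,0],[0.12,-0.14,0,0,0],[0.18,-0.21,0,0,0],[0.24,-0.28,0,0,0],[0.3,-0.35,0,0,0]]]'

```text
time_s: 1.65
eef_pos: [472.2, 16.3, 400.0]
tcp_rot: [-0.372, -3.119, -0.0]
ft_force: [0.9, 0.3, -0.1]
width: 85.6
gripper_force: 0.0
```

>>> move_arm --targets '[[[0.1,0,0,0,0],[0.2,0,0,0,0],[0.3,0,0,0,0],[0.4,0,0,0,0],[0.5,0,0,0,0]]]'

```text
time_s: 2.15
eef_pos: [712.4, 17.9, 399.6]
tcp_rot: [-0.371, -3.118, -0.0]
ft_force: [1.1, -0.4, 0.5]
width: 85.4
gripper_force: 0.0
```

>>> move_arm --targets '[[[0.1,0,0,0,0],[0.2,0,0,0,0],[0.3,0,0,0,0],[0.4,0,0,0,0],[0.5,0,0,0,0]]]'

```text
time_s: 2.65
eef_pos: [793.8, 16.0, 349.9]
tcp_rot: [0.367, 3.083, 0.008]
ft_force: [-0.2, 0.8, 1.2]
width: 85.4
gripper_force: 0.0
```

>>> move_arm --targets '[[[0.1,0,0,0,0],[0.2,0,0,0,0],[0.3,0,0,0,0],[0.4,0,0,0,0],[0.5,0,0,0,0]]]'

```text
time_s: 3.15
eef_pos: [832.7, 13.9, 293.8]
tcp_rot: [0.362, 3.046, 0.015]
ft_force: [-0.2, 0.9, -0.2]
width: 85.3
gripper_force: 0.0
```

```bash
python3 - <<'E'
from h import *
s=monitor.read_state(); print(s['eef_pos'],s['qpos'],cv2.Rodrigues(s['tcp_rot'])[0].round(3))
E
```

```text
[832.74824761  13.88521077 293.84213742] [-0.07768523  1.07863571  0.03609771  0.00757716  1.95290501 -1.40865294] [[-0.969  0.234  0.074]
 [ 0.235  0.972  0.001]
 [-0.072  0.019 -0.997]]
```

>>> move_arm --targets '[[[-0.1,0,0,0,0],[-0.2,0,0,0,0],[-0.3,0,0,0,0],[-0.4,0,0,0,0],[-0.4,0,0,0,0]]]'

```text
time_s: 3.65
eef_pos: [655.8, 13.8, 294.4]
tcp_rot: [0.362, 3.046, 0.015]
ft_force: [1.8, 0.1, 1.4]
width: 85.3
gripper_force: 0.0
```

```bash
python3 - <<'E'
from h import *
s=monitor.read_state(); print(s['eef_pos'],s['qpos'],cv2.Rodrigues(s['tcp_rot'])[0].round(3))
E
```

```text
[655.81248519  13.75318088 294.40593919] [-0.09965962  0.52532725  1.11500692  0.00869722  1.42689378 -1.43460297] [[-0.969  0.234  0.075]
 [ 0.235  0.972  0.001]
 [-0.072  0.019 -0.997]]
```

>>> move_arm --targets '[[[-0.1,-0.02,-0.02,0.09,0],[-0.2,-0.04,-0.04,0.18,0],[-0.3,-0.06,-0.05,0.27,0],[-0.4,-0.08,-0.05,0.36,0],[-0.5,-0.1,-0.05,0.45,0]]]'

```text
time_s: 4.15
eef_pos: [412.8, -35.1, 269.5]
tcp_rot: [-0.726, 2.989, 0.051]
ft_force: [0.1, -1.1, 1.2]
width: 85.6
gripper_force: 0.0
```

>>> move_arm --targets '[[[0,0,0,0.09,0],[0,0,0,0.18,0],[0,0,0,0.27,0],[0,0,0,0.36,0],[0,0,0,0.45,0]]]'

```text
time_s: 4.65
eef_pos: [415.0, -35.1, 269.9]
tcp_rot: [-1.723, 2.566, 0.081]
ft_force: [0.5, 0.5, -0.4]
width: 85.5
gripper_force: 0.0
```

>>> move_arm --targets '[[[0,0,0,0.09,0],[0,0,0,0.18,0],[0,0,0,0.27,0],[0,0,0,0.36,0],[0,0,0,0.45,0]]]'

```text
time_s: 5.15
eef_pos: [414.0, 58.5, 260.6]
tcp_rot: [2.184, -2.152, 0.082]
ft_force: [0.4, 0.1, -0.1]
width: 85.4
gripper_force: 0.0
```

```bash
cat > st.py <<'E'
from h import *
s=monitor.read_state(); R=cv2.Rodrigues(s['tcp_rot'])[0]
print(s['time_s'],s['eef_pos'].round(1),s['qpos'].round(3)); print(R.round(3).tolist(),'lean deg',np.degrees(np.arccos(-R[2,2])).round(1),'az z',np.degrees(np.arctan2(R[1,2],R[0,2])).round(1),'az y',np.degrees(np.arctan2(R[1,1],R[0,1])).round(1))
E
python3 st.py
```

```text
5.15 [414.   58.5 260.6] [ 0.021  0.152  1.755 -0.095  1.251 -3.105]
[[0.015, -1.0, -0.014], [-0.996, -0.014, -0.09], [0.09, 0.015, -0.996]] lean deg 5.2 az z -98.7 az y -179.2
```

>>> move_arm --targets '[[[0,-0.1,0,0.2,0],[0,-0.15,0,0.4,0],[0,-0.2,0,0.6,0],[0,-0.2,0,0.8,0],[0,-0.2,0,1.0,0]]]'

```text
time_s: 5.65
eef_pos: [384.3, 65.7, 204.7]
tcp_rot: [2.475, -1.518, 0.476]
ft_force: [-0.2, 0.3, 0.4]
width: 85.3
gripper_force: 0.0
```

```bash
python3 st.py
```

```text
5.65 [384.3  65.7 204.7] [ 0.248  0.143  2.005 -0.459  0.96  -3.104]
[[0.421, -0.891, 0.167], [-0.827, -0.453, -0.332], [0.372, 0.002, -0.928]] lean deg 21.8 az z -63.3 az y -153.1
```

>>> move_arm --targets '[[[0.02,-0.1,0.08,0.2,0],[0.04,-0.2,0.14,0.4,0],[0.06,-0.2,0.16,0.6,0],[0.06,-0.2,0.16,0.8,0],[0.06,-0.2,0.16,1.0,0]]]'

```text
time_s: 6.15
eef_pos: [381.4, 48.6, 180.6]
tcp_rot: [2.74, -0.747, 0.87]
ft_force: [1.7, -3.1, 2.9]
width: 85.5
gripper_force: 0.0
```

```bash
python3 st.py
```

```text
6.15 [381.4  48.6 180.6] [ 0.246  0.069  2.313 -0.997  0.517 -3.105]
[[0.704, -0.511, 0.493], [-0.41, -0.86, -0.304], [0.579, 0.011, -0.815]] lean deg 35.4 az z -31.6 az y -120.7
```

>>> move_arm --targets '[[[0,0,0.09,-0.095,0],[0.02,-0.03,0.18,-0.19,0],[0.04,-0.1,0.22,-0.285,0],[0.06,-0.18,0.22,-0.38,0],[0.1,-0.26,0.22,-0.475,0]]]'

```text
time_s: 6.65
eef_pos: [431.4, -77.7, 293.3]
tcp_rot: [2.15, -1.605, 0.682]
ft_force: [1.7, 1.3, 0.7]
width: 85.3
gripper_force: 0.0
```

>>> move_arm --targets '[[[0.02,-0.06,0,-0.095,0],[0.04,-0.12,0,-0.19,0],[0.06,-0.18,0,-0.285,0],[0.08,-0.24,0,-0.38,0],[0.1,-0.3,0,-0.475,0]]]'

```text
time_s: 7.15
eef_pos: [481.4, -228.3, 291.7]
tcp_rot: [1.36, -2.191, 0.423]
ft_force: [0.0, 0.2, 1.5]
width: 85.2
gripper_force: 0.0
```

>>> move_arm --targets '[[[0,0,0,-0.095,0],[0,0,0,-0.19,0],[0,0,0,-0.285,0],[0,0,0,-0.38,0],[0,0,0,-0.475,0]]]'

```text
time_s: 7.65
eef_pos: [481.3, -227.1, 291.4]
tcp_rot: [0.46, -2.487, 0.132]
ft_force: [0.2, -0.9, -0.2]
width: 85.3
gripper_force: 0.0
```

>>> move_arm --targets '[[[0,0,0,-0.095,0],[0,0,0,-0.19,0],[0,0,0,-0.285,0],[0,0,0,-0.38,0],[0,0,0,-0.475,0]]]'

```text
time_s: 8.15
eef_pos: [481.2, -227.5, 291.2]
tcp_rot: [-0.479, -2.487, -0.169]
ft_force: [-0.5, 0.0, -0.8]
width: 85.4
gripper_force: 0.0
```

```bash
python3 st.py
```

```text
8.15 [ 481.2 -227.5  291.2] [-0.541  0.696  0.964 -0.093  2.093 -1.752]
[[-0.758, 0.375, -0.533], [0.299, 0.927, 0.226], [0.579, 0.012, -0.815]] lean deg 35.4 az z 157.0 az y 68.0
```

>>> move_arm --targets '[[[0,0,-0.03,-0.095,0],[0,-0.02,-0.06,-0.19,0],[0.01,-0.04,-0.1,-0.285,0],[0.02,-0.05,-0.14,-0.38,0],[0.03,-0.06,-0.18,-0.475,0]]]'

```text
time_s: 8.65
eef_pos: [496.2, -258.3, 200.6]
tcp_rot: [-1.384, -2.189, -0.457]
ft_force: [0.6, 0.8, 0.3]
width: 85.3
gripper_force: 0.0
```

>>> move_arm --targets '[[[0,0,0,-0.095,0],[0,0,0,-0.19,0],[0,0,0,-0.22,0]]]'

```text
time_s: 8.95
eef_pos: [495.0, -258.3, 201.5]
tcp_rot: [-1.767, -1.952, -0.578]
ft_force: [-0.5, 0.2, -0.6]
width: 85.2
gripper_force: 0.0
```

```bash
python3 st.py; python3 - <<'E'
from h import *
s=snap('wrist','w1'); a=s['frame']; print(proj(s,[[496,-255,33],[487,-115,26]]), proj(s,monitor.read_state()['eef_pos']), (-np.array(s['R']).T@s['t']).round())
E
```

```text
8.95 [ 495.  -258.3  201.5] [-0.816  0.684  1.237  0.376  1.716 -0.955]
[[-0.085, 0.995, -0.045], [0.811, 0.095, 0.578], [0.579, 0.013, -0.815]] lean deg 35.4 az z 94.4 az y 5.5
[[280.44475337 309.61569363]
 [284.49453671 173.78259683]] [[281.83201894 303.21408143]] [ 493. -266.  348.]
```

View pics/w1.png

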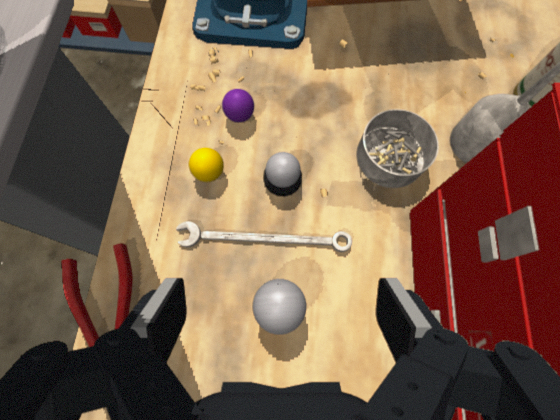

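The wrist view shows the large ball at (280,306) between the open fingers, the small one at (284,170), spanner between, tin at (398,147).

```bash
python3 - <<'E'
from h import *
s=load('w1'); e=monitor.read_state()['eef_pos']
for n,p,z in [('L',(280,306),33),('S',(284,170),26)]:
    X=atz(s,*p,z); print(n,X,(X-e),(X-e)/500)
for n,p in [('tin',(398,147)),('sp',(265,238)),('spL',(190,235)),('spR',(342,241))]: print(n,atz(s,*p,5))
t=load('scene0'); print(proj(t,[atz(s,280,306,33),atz(s,284,170,26)])); t=load('side0'); print(proj(t,[atz(s,280,306,33),atz(s,284,170,26)]))
E
```

```text
L [ 495.28375447 -251.83653418   33.        ] [   0.29981167    6.30817217 -168.67295085] [ 0.00059962  0.01261634 -0.3373459 ]
S [ 486.06332545 -110.62575684   26.        ] [  -8.92061735  147.51894952 -175.67295085] [-0.01784123  0.2950379  -0.3513459 ]
tin [616.29623091 -57.33942526   5.        ]
sp [ 472.73146618 -182.14992031    5.        ]
spL [ 392.57570068 -186.74745527    5.        ]
spR [ 555.02209036 -177.34175216    5.        ]
[[314.35576641 331.47877372]
 [276.97204241 289.79450027]]
[[268.40923292 279.37925931]
 [269.59944378 255.22184562]]
```

>>> move_arm --targets '[[[0,0.013,-0.09,0,0],[0,0.013,-0.18,0,0],[0,0.013,-0.27,0,0],[0,0.013,-0.33,0,0],[0,0.013,-0.337,0,0]]]'

```text
time_s: 9.5
eef_pos: [494.5, -249.0, 29.3]
tcp_rot: [-1.754, -1.953, -0.575]
ft_force: [0.1, -0.1, -0.9]
width: 85.6
gripper_force: 0.0
```

>>> move_arm --targets '[[[0,0,0,0,255],[0,0,0,0,255],[0,0,0,0,255],[0,0,0,0,255],[0,0,0,0,255]]]'

```text
time_s: 10.0
eef_pos: [495.5, -251.7, 35.1]
tcp_rot: [-1.761, -1.959, -0.575]
ft_force: [-4.6, -2.5, 5.5]
width: 47.7
gripper_force: 60.6
```

>>> move_arm --targets '[[[0,0,0.05,0,255],[0,0,0.14,0,255],[0,0,0.23,0,255],[0,0.05,0.32,0,255],[0,0.12,0.39,0,255]]]'

```text
time_s: 10.5
eef_pos: [495.7, -192.5, 229.9]
tcp_rot: [-1.766, -1.959, -0.576]
ft_force: [0.8, -0.5, -5.5]
width: 47.9
gripper_force: 63.7
```

>>> move_arm --targets '[[[0.01,0.09,0.02,0,255],[0.03,0.18,0.04,0,255],[0.06,0.27,0.04,0,255],[0.09,0.36,0.04,0,255],[0.12,0.45,0.04,0,255]]]'

```text
time_s: 11.0
eef_pos: [555.5, 35.2, 248.0]
tcp_rot: [-1.762, -1.958, -0.576]
ft_force: [0.9, -1.1, -6.2]
width: 47.5
gripper_force: 63.6
```

>>> move_arm --targets '[[[0.02,0.09,0,0,255],[0.04,0.15,0,0,255],[0.04,0.15,0,0,255]]]'

```text
time_s: 11.3
eef_pos: [575.0, 112.8, 247.9]
tcp_rot: [-1.755, -1.961, -0.576]
ft_force: [0.5, -1.6, -5.9]
width: 47.5
gripper_force: 63.8
```

```bash
python3 st.py; python3 - <<'E'
from h import *
s=snap('wrist','w2'); print(proj(s,monitor.read_state()['eef_pos']), (-np.array(s['R']).T@s['t']).round())
E
```

```text
11.3 [575.  112.8 247.9] [-0.226  0.513  1.415  0.589  1.453 -0.48 ]
[[-0.094, 0.994, -0.05], [0.809, 0.106, 0.578], [0.58, 0.014, -0.815]] lean deg 35.5 az z 95.0 az y 6.1
[[281.00750498 308.60582973]] [573. 105. 395.]
```

View pics/w2.png

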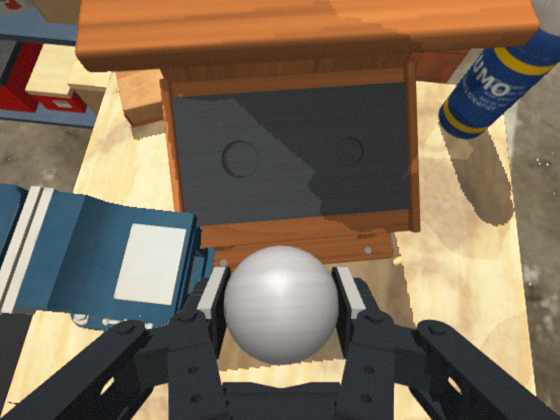

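The wrist view shows the ball centred in the jaws at (281,305), the wide dimple at (241,158), the narrow at (348,151), plate corners (187,227),(412,211),(407,83),(173,96).

```bash
cat > fit.py <<'E'
from h import *
from scipy.optimize import least_squares
c24,s24=np.cos(np.radians(24)),np.sin(np.radians(24))
P=np.array([[0,50,0],[0,-50,0],[-57.5,104,0],[-57.5,-104,0],[57.5,-104,0],[57.5,104,0]],float)
def plate(v,P):  # v: x,y,z of plate middle, psi(deck x az = 90deg+psi)
    a=np.pi/2+v[3]; ex=np.array([np.cos(a)*c24,np.sin(a)*c24,s24]); ey=np.array([-np.sin(a),np.cos(a),0]); ez=np.cross(ex,ey)
    return v[:3]+P@np.array([ex,ey,ez])
def fit(obs):
    def f(v): return np.concatenate([((proj(s,plate(v,P[i]))-px)*w).ravel() for s,i,px,w in obs])
    r=least_squares(f,[577,250,126,.1]); J=r.jac; return r.x,r.fun,np.sqrt(np.diag(np.linalg.inv(J.T@J)))
E
python3 - <<'E'
from fit import *
w=load('w2')
px=np.array([[241,158],[348,151],[187,227],[412,211],[407,83],[173,96]],float)
v,r,sd=fit([(w,[0,1,2,3,4,5],px,1)]); print(v,sd,r.round(1)); print(plate(v,P[:2]))
v,r,sd=fit([(w,[0,1],px[:2],1)]); print(v,sd); print(plate(v,P[:2]))
for p,z in [((80,70),255),((537,40),255),((300,57),255)]: print(atz(w,*p,z))
for n,px2 in [('scene0',[(227,176),(255.8,163.8)]),('side0',[(290.5,180),(319.5,178)])]: print(proj(load(n),plate(v,P[:2])),px2)
E
```

```text
[5.75176459e+02 2.49706919e+02 1.27661099e+02 1.87111116e-01] [0.37067121 0.63831785 0.97481312 0.00404052] [-0.6  0.9  2.5  0.6 -0.7 -0.5 -1.7 -0.9  0.2 -0.4  0.1  0.3]
[[526.0491723  240.40585859 127.66109933]
 [624.30374511 259.00798001 127.66109933]]
[5.74239126e+02 2.54398212e+02 1.20160635e+02 1.86285672e-01] [0.65836925 2.06681244 3.62861037 0.01466048]
[[525.10417836 245.13770616 120.16063533]
 [623.37407269 263.65871765 120.16063533]]
[459.78303211 216.68437261 255.        ]
[698.04959218 265.01085041 255.        ]
[571.1784715  238.32476119 255.        ]
[[226.76387413 177.29186155]
 [254.74405801 165.20096831]] [(227, 176), (255.8, 163.8)]
[[289.59470067 180.20593267]
 [318.68511711 178.69428746]] [(290.5, 180), (319.5, 178)]
```

>>> move_arm --targets '[[[-0.04,0.045,-0.02,0.03,255],[-0.08,0.09,-0.04,0.05,255],[-0.08,0.09,-0.04,0.05,255]]]'

```text
time_s: 11.65
eef_pos: [532.2, 155.0, 226.1]
tcp_rot: [-1.672, -2.014, -0.544]
ft_force: [0.1, -2.3, -5.9]
width: 47.7
gripper_force: 64.2
```

```bash
python3 st.py; python3 - <<'E'
from fit import *
s=snap('wrist','w3'); v=np.array([575.18,249.71,127.66,.1871]); print(proj(s,plate(v,P)).round(1))
a=cv2.resize(s['frame'][20:280,110:510][:,:,::-1],None,fx=2,fy=2,interpolation=cv2.INTER_CUBIC); a=cv2.convertScaleAbs(a,alpha=1.5,beta=10); cv2.imwrite('pics/w3c.png',a)
E
```

```text
11.65 [532.2 155.  226.1] [-0.161  0.481  1.537  0.592  1.389 -0.536]
[[-0.152, 0.983, -0.099], [0.8, 0.182, 0.572], [0.581, 0.008, -0.814]] lean deg 35.5 az z 99.8 az y 10.5
[[292.4 199.7]
 [417.9 199.5]
 [225.7 270.6]
 [480.6 269.8]
 [490.3 125.6]
 [222.8 125.5]]
```

View pics/w3c.png

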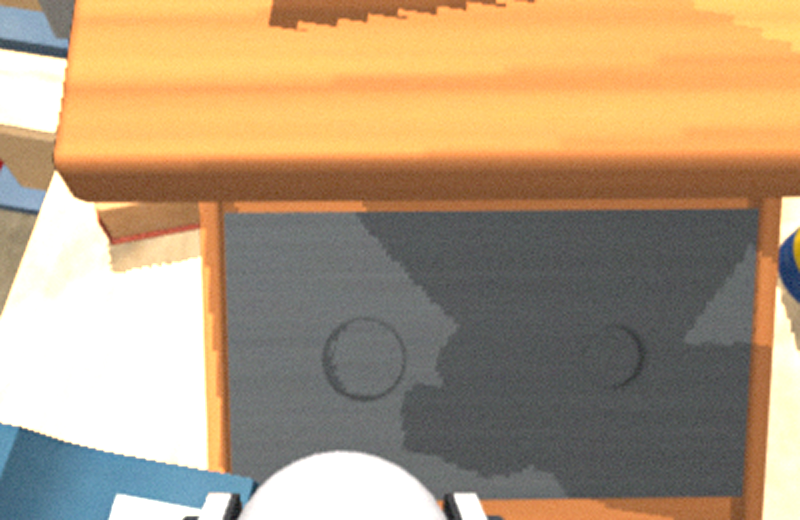

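The crop shows the wide dimple centred at crop (365,358) → image (292.5,199.3), the narrow at (614,356) → (417,198); back plate corners at (222,126),(488.5,124), front right (481.5,268.5). This is within 1 px of the prediction.

```bash
python3 - <<'E'
from fit import *
w=load('w2');w3=load('w3')
px=np.array([[241,158],[348,151],[187,227],[412,211],[407,83],[173,96]],float)
q=np.array([[292.5,199.3],[416.8,198.3],[481.5,268.5],[488.5,124],[222,126]])
v,r,sd=fit([(w,[0,1],px[:2],2),(w,[3,4,5],px[3:],1),(w3,[0,1],q[:2],2),(w3,[3,4,5],q[2:],1)]); print(v,sd,r.round(1))
c=plate(v,P[:2]+[0,0,19]);c[1]=plate(v,[0,-50,14.5]); print(plate(v,P[:2]),c)
st=monitor.read_state();e=st['eef_pos'];R=cv2.Rodrigues(st['tcp_rot'])[0]
g=np.mean([monitor.read_state()['eef_pos'] for _ in range(5)],0);print(e,g)
for b in [60,30,10,0]: print(b,(c[0]-R[:,2]*b-e).round(1),((c[0]-R[:,2]*b-e)/500).round(4))
# ball silhouette in w2
b=w['frame'][225:385,205:355].astype(int); ys,xs=np.where((b.min(2)>95)&(np.ptp(b,axis=2)<14)); 
m=cv2.HoughCircles(cv2.cvtColor(w['frame'],cv2.COLOR_RGB2GRAY),cv2.HOUGH_GRADIENT,1.2,100,param1=120,param2=30,minRadius=45,maxRadius=70); print(m)
E
```

```text
[5.74810791e+02 2.50611183e+02 1.26829608e+02 1.90511288e-01] [0.19662174 0.33907007 0.57571797 0.00265616] [-1.4  1.   3.8 -0.1 -2.3 -1.9 -0.8 -1.  -0.   0.4 -0.8 -0.3  0.5  0.5
 -1.8 -0.2  0.3  0.7  0.6 -0.6]
[[525.7154139  241.14313495 126.82960782]
 [623.90616844 260.07923072 126.82960782]] [[527.17879466 233.55495715 144.18697151]
 [625.02295902 254.28825292 140.07601695]]
[534.0200203  153.79887861 226.80874268] [534.0200203  153.79887861 226.80874268]
60 [ -1.1  45.4 -33.7] [-0.0022  0.0909 -0.0675]
30 [ -4.   62.6 -58.2] [-0.008   0.1252 -0.1164]
10 [ -5.9  74.  -74.5] [-0.0118  0.1481 -0.1489]
0 [ -6.8  79.8 -82.6] [-0.0137  0.1595 -0.1652]
[[[280.2  304.2   58.68]
  [543.    18.6   47.52]]]
```

>>> move_arm --targets '[[[-0.002,0.045,-0.032,0,255],[-0.002,0.087,-0.063,0,255],[-0.008,0.121,-0.112,0,255],[-0.011,0.142,-0.142,0,255],[-0.011,0.142,-0.142,0,255]]]'

```text
time_s: 12.2
eef_pos: [529.1, 224.5, 154.4]
tcp_rot: [-1.675, -2.013, -0.546]
ft_force: [-0.2, -0.5, -5.7]
width: 47.3
gripper_force: 64.2
```

```bash
python3 st.py; python3 - <<'E'
from fit import *
es=[];fs=[]
for k in range(3):
    s=optics.snapshot('side'); t=monitor.read_state(); es.append(t['eef_pos']);fs.append(t['ft_force'])
print(np.mean(es,0),np.mean(fs,0), np.array([527.18,233.55,144.19])-np.mean(es,0))
E
```

```text
12.2 [529.1 224.5 154.4] [-0.037  0.565  1.617  0.659  1.19  -0.544]
[[-0.151, 0.984, -0.097], [0.8, 0.179, 0.572], [0.58, 0.009, -0.814]] lean deg 35.5 az z 99.6 az y 10.3
[530.75852755 223.7244649  156.43317603] [ 0.24569005  0.06085983 -5.19402472] [ -3.57852755   9.8255351  -12.24317603]
```

>>> move_arm --targets '[[[-0.004,0.007,-0.008,0,255],[-0.007,0.0136,-0.014,0,255],[-0.007,0.0136,-0.016,0,255],[-0.007,0.0136,-0.016,0,255]]]'

```text
time_s: 12.75
eef_pos: [526.5, 231.5, 147.9]
tcp_rot: [-1.676, -2.014, -0.55]
ft_force: [-0.4, 0.0, -5.5]
width: 47.6
gripper_force: 64.4
```

>>> move_arm --targets '[[[0,0.0008,-0.0018,0,255],[0,0.0008,-0.0018,0,255],[0,0.0008,-0.0018,0,255]]]'

```text
time_s: 13.05
eef_pos: [526.8, 231.9, 147.2]
tcp_rot: [-1.676, -2.015, -0.55]
ft_force: [0.9, 0.1, -3.9]
width: 47.5
gripper_force: 64.7
```

```bash
python3 - <<'E'
from fit import *
s=snap('scene','s4'); snap('side','d4'); s=snap('wrist','w4')
t=monitor.read_state(); print(t['eef_pos'],t['ft_force'])
a=[cv2.resize(load(n)['frame'][y:y+100,x:x+130][:,:,::-1],None,fx=3,fy=3,interpolation=cv2.INTER_CUBIC) for n,x,y in [('s4',170,110),('d4',240,115)]]
b=cv2.resize(load('w4')['frame'][60:420,60:560][:,:,::-1],(400,288)); c=np.zeros((600,790,3),np.uint8); c[:300,:390]=a[0];c[:300,400:790]=a[1]; c[300:588,:400]=b; cv2.imwrite('pics/c4.png',c)
E
```

```text
[526.82330215 231.87617315 147.21158935] [ 1.2143989  -0.97953961 -3.066894  ]
```

View pics/c4.png

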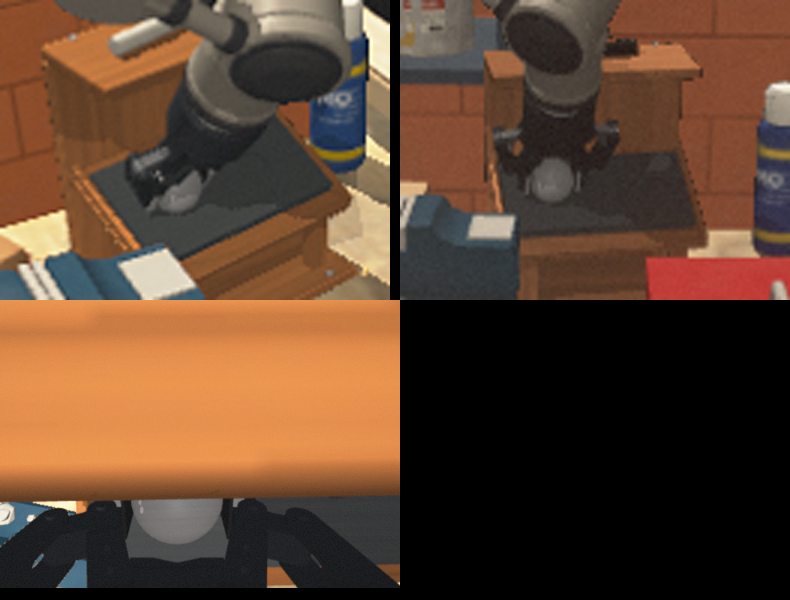

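The views show the large ball right at the wide dimple, clear of the ledge, with first light contact (Fz −5.5 → −3).

>>> move_arm --targets '[[[0,0.0008,-0.0018,0,255],[0,0.0008,-0.0018,0,255],[0,0.0008,-0.0018,0,255]]]'

```text
time_s: 13.5
eef_pos: [527.1, 232.3, 146.7]
tcp_rot: [-1.676, -2.015, -0.551]
ft_force: [2.1, -2.1, 2.6]
width: 47.4
gripper_force: 65.3
```

>>> move_arm --targets '[[[0,0.0008,-0.0018,0,255],[0,0.0008,-0.0018,0,255],[0,0.0008,-0.0018,0,255]]]'

```text
time_s: 13.8
eef_pos: [527.3, 232.5, 146.4]
tcp_rot: [-1.676, -2.015, -0.552]
ft_force: [1.3, -5.6, 7.8]
width: 47.6
gripper_force: 66.0
```

>>> move_arm --targets '[[[-0.0005,0.0027,0.0012,0,255],[-0.0005,0.0027,0.0012,0,255],[-0.0005,0.0027,0.0012,0,255]]]'

```text
time_s: 14.1
eef_pos: [527.3, 232.8, 146.5]
tcp_rot: [-1.678, -2.017, -0.551]
ft_force: [1.5, -10.6, 5.9]
width: 47.2
gripper_force: 66.0
```

>>> move_arm --targets '[[[0.001,-0.0054,-0.0024,0,255],[0.001,-0.0054,-0.0024,0,255],[0.001,-0.0054,-0.0024,0,255]]]'

```text
time_s: 14.4
eef_pos: [527.4, 232.2, 146.4]
tcp_rot: [-1.675, -2.014, -0.554]
ft_force: [0.8, -0.6, 9.2]
width: 47.2
gripper_force: 65.6
```

>>> move_arm --targets '[[[-0.0005,0.0015,0.0035,0,255],[-0.0005,0.0015,0.0035,0,120],[-0.0005,0.0015,0.0035,0,60],[-0.0005,0.0015,0.0035,0,60],[-0.0005,0.0015,0.0035,0,60]]]'

```text
time_s: 14.9
eef_pos: [525.8, 232.3, 146.0]
tcp_rot: [-1.675, -2.014, -0.548]
ft_force: [-0.6, 0.9, 0.1]
width: 65.3
gripper_force: 0.0
```

>>> move_arm --targets '[[[0,0,0,0,60],[0,0,0,0,60],[0.001,-0.006,0.008,0,60],[0.002,-0.011,0.016,0,60]]]'

```text
time_s: 15.3
eef_pos: [527.5, 226.4, 154.6]
tcp_rot: [-1.676, -2.014, -0.549]
ft_force: [-0.2, -0.4, -0.1]
width: 65.4
gripper_force: 0.0
```

>>> move_arm --targets '[[[0.004,-0.023,0.032,0,60],[0.012,-0.069,0.098,0,60],[0.02,-0.115,0.164,0,60],[0.026,-0.16,0.228,0,30],[0.03,-0.24,0.25,0,0]]]'

```text
time_s: 15.8
eef_pos: [543.1, 106.6, 283.4]
tcp_rot: [-1.674, -2.02, -0.554]
ft_force: [0.8, 0.1, 1.2]
width: 85.2
gripper_force: 0.0
```

>>> move_arm --targets '[[[-0.02,-0.09,0,0,0],[-0.05,-0.18,0,0,0],[-0.08,-0.27,-0.01,0,0],[-0.1,-0.36,-0.05,0,0],[-0.11,-0.42,-0.12,0,0]]]'

```text
time_s: 16.3
eef_pos: [487.6, -107.0, 220.8]
tcp_rot: [-1.681, -2.018, -0.551]
ft_force: [1.1, 0.4, -0.6]
width: 85.4
gripper_force: 0.0
```

```bash
python3 st.py; python3 - <<'E'
from fit import *
t=snap('scene','s5');s=snap('wrist','w5');e=monitor.read_state()['eef_pos'];print(e)
print(proj(s,[[486,-110.6,26]]),proj(s,e))
c=np.zeros((600,800,3),np.uint8); b=s['frame'][:,:,::-1]; c[:420,:560]=b; a=cv2.resize(t['frame'][120:200,190:290][:,:,::-1],(225,180),interpolation=cv2.INTER_CUBIC); c[420:600,:225]=a; cv2.imwrite('pics/c5.png',c)
E
```

```text
16.3 [ 487.6 -107.   220.8] [-0.623  0.521  1.48   0.424  1.597 -0.894]
[[-0.153, 0.984, -0.088], [0.803, 0.176, 0.57], [0.576, 0.016, -0.817]] lean deg 35.2 az z 98.8 az y 10.1
[ 485.67582359 -106.64745553  215.89525213]
[[280.53783594 315.32897447]] [[284.20772459 297.10212197]]
```

View pics/c5.png

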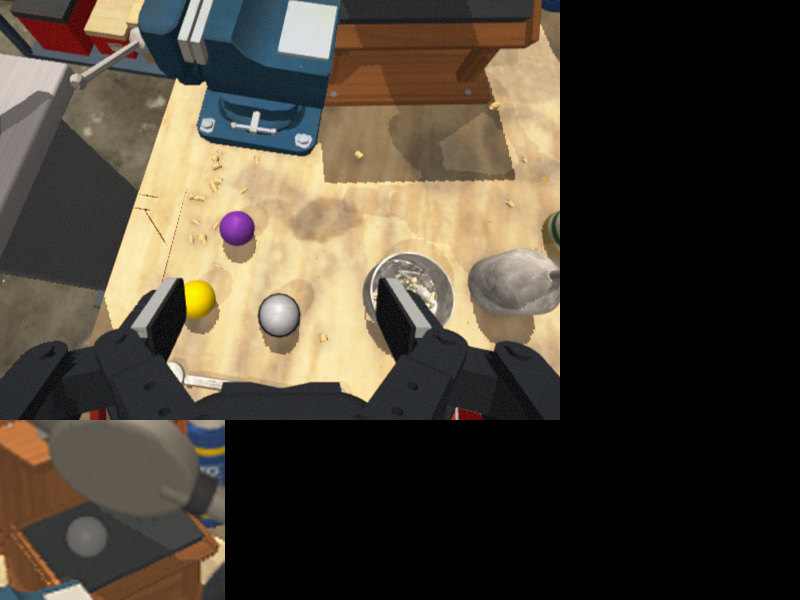

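The view shows the large ball seated in its dimple, the small ball at (279.5,314.5), yellow ball at (198,299) to the left, and the tin at (410,300) to the right.

```bash
python3 - <<'E'
from fit import *
s=load('w5'); st=monitor.read_state();e=st['eef_pos'];R=cv2.Rodrigues(st['tcp_rot'])[0]
# same-moment TCP from camera pose: cam offset in tool frame from w2
X=atz(s,279.5,314.1,26);print('S',X)
print('yellow',atz(s,198,299,19),'tin',atz(s,411,297,36),'tinleft',atz(s,366,290,36))
cw=load('w2');co=-np.array(cw['R']).T@cw['t'];cs=-np.array(s['R']).T@s['t'];print('cam',cs, e)
es=[]
for k in range(4): optics.snapshot('side'); es.append(monitor.read_state()['eef_pos'])
m=np.mean(es,0); print(m); T=X-8*R[:,2]
for b in [60,0]: print((T-b*np.array([0,0,1])-m if 0 else T+[0,0,b]-m).round(1),((T+[0,0,b]-m)/500).round(4))
E
```

```text
S [ 484.8056805  -109.64589933   26.        ]
yellow [ 401.53291987 -109.37357629   19.        ] tin [606.58090599 -72.37623875  36.        ] tinleft [563.26228303 -73.33376511  36.        ]
cam [ 484.99142801 -117.0794095   360.63955003] [ 485.67582359 -106.64745553  215.89525213]
[ 487.38524839 -103.69817771  219.37852261]
[  -1.8  -10.5 -126.9] [-0.0036 -0.0211 -0.2538]
[  -1.8  -10.5 -186.9] [-0.0036 -0.0211 -0.3738]
```

>>> move_arm --targets '[[[-0.004,-0.02,-0.09,0,60],[-0.004,-0.021,-0.18,0,60],[-0.004,-0.021,-0.27,0,60],[-0.004,-0.021,-0.35,0,60],[-0.004,-0.021,-0.373,0,60]]]'

```text
time_s: 17.1
eef_pos: [484.7, -112.0, 30.8]
tcp_rot: [-1.672, -2.012, -0.548]
ft_force: [0.1, -0.1, 0.3]
width: 65.2
gripper_force: 0.0
```

>>> move_arm --targets '[[[0,0,0,0,60],[0,0,0,0,150],[0,0,0,0,255],[0,0,0,0,255],[0,0,0,0,255]]]'

```text
time_s: 17.6
eef_pos: [485.9, -114.6, 35.2]
tcp_rot: [-1.676, -2.017, -0.55]
ft_force: [-2.7, -3.2, 6.1]
width: 35.1
gripper_force: 59.1
```

>>> move_arm --targets '[[[0,0,0,0,255],[0,0,0.05,0,255],[0,0,0.14,0,255],[0,0,0.23,0,255],[0.01,0.03,0.31,0,255]]]'

```text
time_s: 18.1
eef_pos: [490.7, -100.3, 191.1]
tcp_rot: [-1.68, -2.017, -0.55]
ft_force: [0.8, 0.4, -3.6]
width: 34.7
gripper_force: 60.5
```

>>> move_arm --targets '[[[0.02,0.06,0.07,0,255],[0.06,0.14,0.11,0,255],[0.11,0.22,0.12,0,255],[0.16,0.3,0.12,0,255],[0.21,0.38,0.11,0,255]]]'

```text
time_s: 18.6
eef_pos: [596.4, 92.7, 245.5]
tcp_rot: [-1.677, -2.018, -0.552]
ft_force: [1.0, -1.3, -2.0]
width: 35.2
gripper_force: 60.7
```

>>> move_arm --targets '[[[0.02,0.07,-0.02,0,255],[0.02,0.08,-0.02,0,255],[0.02,0.08,-0.02,0,255],[0.02,0.08,-0.02,0,255]]]'

```text
time_s: 19.0
eef_pos: [605.4, 130.3, 233.8]
tcp_rot: [-1.677, -2.016, -0.55]
ft_force: [-0.9, -0.8, -2.4]
width: 34.8
gripper_force: 60.5
```

```bash
python3 st.py; python3 - <<'E'
from fit import *
s=snap('wrist','w6'); es=[]
for k in range(4): optics.snapshot('side'); es.append(monitor.read_state()['eef_pos'])
m=np.mean(es,0);R=cv2.Rodrigues(monitor.read_state()['tcp_rot'])[0]
v=np.array([574.81,250.61,126.83,.1905]); print(m,'narrow px',proj(s,plate(v,P[:2])),'tcp',proj(s,m),'tcp+8',proj(s,m+8*R[:,2]))
c=cv2.resize(s['frame'][40:380,110:560][:,:,::-1],None,fx=1.75,fy=1.75,interpolation=cv2.INTER_CUBIC);cv2.imwrite('pics/c6.png',cv2.convertScaleAbs(c,alpha=1.4,beta=5))
E
```

```text
19.0 [605.4 130.3 233.8] [-0.181  0.599  1.303  0.58   1.489 -0.487]
[[-0.153, 0.984, -0.092], [0.801, 0.178, 0.572], [0.579, 0.013, -0.815]] lean deg 35.4 az z 99.2 az y 10.2
[605.60886622 129.77432218 233.40075707] narrow px [[210.79928499 160.61122025]
 [328.03045104 160.07108031]] tcp [[282.22868253 304.98717923]] tcp+8 [[282.16521028 295.13220401]]
```

View pics/c6.png

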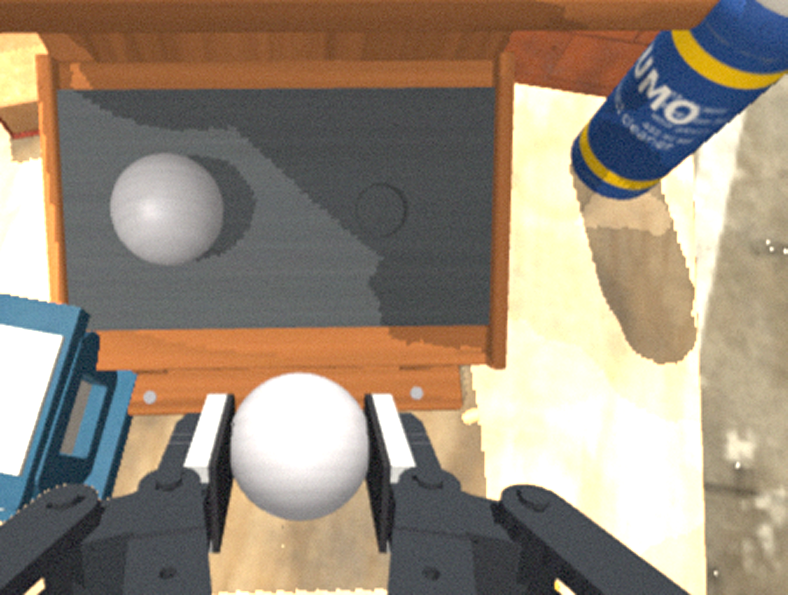

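The view shows the large ball seated, the narrow dimple at image (327.7,160) as predicted, and the small ball centred in the jaws at (281.7,295), near the fingertips.

>>> move_arm --targets '[[[0.026,0.085,-0.038,0,255],[0.051,0.17,-0.076,0,255],[0.046,0.204,-0.125,0,255],[0.043,0.225,-0.154,0,255],[0.043,0.225,-0.154,0,255]]]'

```text
time_s: 19.75
eef_pos: [625.3, 244.6, 153.3]
tcp_rot: [-1.674, -2.012, -0.544]
ft_force: [-0.3, -0.3, -3.6]
width: 34.9
gripper_force: 60.7
```

```bash
cat > off.py <<'E'
from fit import *
es=[];fs=[]
for k in range(5): optics.snapshot('side'); t=monitor.read_state(); es.append(t['eef_pos']);fs.append(t['ft_force'])
m=np.mean(es,0); print(t['time_s'],m.round(2),np.mean(fs,0).round(2),'to go',(np.array([625.8,249.1,146.6])-m).round(2))
E
python3 off.py
```

```text
20.0 [627.49 242.87 156.5 ] [ 0.15 -0.15 -2.2 ] to go [-1.69  6.23 -9.9 ]
```

>>> move_arm --targets '[[[-0.002,0.006,-0.008,0,255],[-0.003,0.0104,-0.0152,0,255],[-0.003,0.0104,-0.0152,0,255]]]'

```text
time_s: 20.3
eef_pos: [626.4, 248.7, 150.2]
tcp_rot: [-1.676, -2.015, -0.554]
ft_force: [-0.5, -2.1, 5.7]
width: 35.3
gripper_force: 61.7
```

```bash
python3 off.py
```

```text
20.55 [626.35 248.78 150.16] [-0.28 -2.17  5.15] to go [-0.55  0.32 -3.56]
```

>>> move_arm --targets '[[[0,0.0008,-0.0018,0,255],[0,0.0008,-0.0018,0,255],[0,0.0008,-0.0018,0,255]]]'

```text
time_s: 20.85
eef_pos: [626.4, 249.0, 150.0]
tcp_rot: [-1.676, -2.015, -0.554]
ft_force: [-0.9, -4.2, 9.4]
width: 35.0
gripper_force: 62.0
```

>>> move_arm --targets '[[[0,0.0008,-0.0018,0,255],[0,0.0008,-0.0018,0,255],[0,0.0008,-0.0018,0,255]]]'

```text
time_s: 21.15
eef_pos: [626.4, 249.2, 149.8]
tcp_rot: [-1.675, -2.016, -0.555]
ft_force: [-3.6, -6.7, 13.8]
width: 34.8
gripper_force: 62.4
```

>>> move_arm --targets '[[[0,0.0008,-0.0018,0,255],[0,0.0008,-0.0018,0,255],[0,0.0008,-0.0018,0,255]]]'

```text
time_s: 21.45
eef_pos: [626.5, 249.3, 149.7]
tcp_rot: [-1.675, -2.016, -0.556]
ft_force: [-4.3, -8.0, 17.4]
width: 34.9
gripper_force: 62.9
```

>>> move_arm --targets '[[[0,-0.0016,0.0036,0,255],[0,-0.0016,0.0036,0,255],[0,-0.0016,0.0036,0,255]]]'

```text
time_s: 21.75
eef_pos: [626.4, 249.1, 150.0]
tcp_rot: [-1.676, -2.015, -0.554]
ft_force: [-2.2, -4.5, 8.9]
width: 35.0
gripper_force: 61.6
```

>>> move_arm --targets '[[[-0.0005,0.0027,0.0012,0,255],[-0.0005,0.0027,0.0012,0,255],[-0.0005,0.0027,0.0012,0,255]]]'

```text
time_s: 22.05
eef_pos: [626.3, 249.6, 150.0]
tcp_rot: [-1.677, -2.016, -0.553]
ft_force: [-1.2, -6.0, 7.7]
width: 34.9
gripper_force: 61.8
```

>>> move_arm --targets '[[[0.001,-0.0054,-0.0024,0,255],[0.001,-0.0054,-0.0024,0,255],[0.001,-0.0054,-0.0024,0,255]]]'

```text
time_s: 22.35
eef_pos: [626.4, 248.9, 149.9]
tcp_rot: [-1.674, -2.014, -0.556]
ft_force: [-1.4, 1.2, 10.6]
width: 34.9
gripper_force: 61.8
```

>>> move_arm --targets '[[[0.0025,0.0027,0.0012,0,255],[0.0025,0.0027,0.0012,0,255],[0.0025,0.0027,0.0012,0,255]]]'

```text
time_s: 22.65
eef_pos: [626.6, 249.3, 149.9]
tcp_rot: [-1.674, -2.015, -0.552]
ft_force: [-5.5, -4.1, 12.0]
width: 34.9
gripper_force: 62.1
```

>>> move_arm --targets '[[[-0.006,-0.0012,0,0,255],[-0.006,-0.0012,0,0,255],[-0.006,-0.0012,0,0,255]]]'

```text
time_s: 22.95
eef_pos: [625.7, 249.0, 150.1]
tcp_rot: [-1.676, -2.016, -0.557]
ft_force: [3.3, 0.1, 6.5]
width: 35.5
gripper_force: 61.5
```

>>> move_arm --targets '[[[0.0016,0.0084,0.0033,0,255],[0.0016,0.0084,0.0033,0,255],[0.0016,0.0084,0.0033,0,255]]]'

```text
time_s: 23.25
eef_pos: [626.0, 250.2, 150.2]
tcp_rot: [-1.679, -2.017, -0.55]
ft_force: [-1.3, -12.7, 6.0]
width: 35.3
gripper_force: 62.1
```

>>> move_arm --targets '[[[0.0025,-0.0135,-0.006,0,255],[0.0025,-0.0135,-0.006,0,255],[0.0025,-0.0135,-0.006,0,255]]]'

```text
time_s: 23.55
eef_pos: [626.4, 248.4, 149.9]
tcp_rot: [-1.672, -2.013, -0.558]
ft_force: [-2.9, 5.5, 12.5]
width: 34.9
gripper_force: 61.6
```

>>> move_arm --targets '[[[-0.002,0.0055,0.0045,0,255],[-0.002,0.0055,0.0045,0,255],[-0.002,0.0055,0.0045,0,150],[-0.002,0.0055,0.0045,0,105],[-0.002,0.0055,0.0045,0,105]]]'

```text
time_s: 24.05
eef_pos: [624.7, 248.6, 147.8]
tcp_rot: [-1.676, -2.014, -0.548]
ft_force: [0.2, -0.9, -0.2]
width: 50.1
gripper_force: 0.0
```

>>> move_arm --targets '[[[0,0,0,0,105],[0.0005,-0.003,0.004,0,105],[0.002,-0.011,0.016,0,105],[0.004,-0.023,0.032,0,105],[0.01,-0.057,0.081,0,105]]]'

```text
time_s: 24.55
eef_pos: [628.8, 220.6, 187.6]
tcp_rot: [-1.674, -2.012, -0.545]
ft_force: [0.9, 0.1, -0.8]
width: 50.2
gripper_force: 0.0
```

>>> move_arm --targets '[[[0.008,-0.046,0.066,0,105],[0.016,-0.092,0.132,0,105],[0.02,-0.15,0.18,0,105],[0.02,-0.24,0.18,0,105],[0.02,-0.3,0.18,0,105]]]'

```text
time_s: 25.05
eef_pos: [640.3, 67.2, 280.6]
tcp_rot: [-1.678, -2.017, -0.551]
ft_force: [0.6, 0.3, -0.5]
width: 50.3
gripper_force: 0.0
```

```bash
python3 st.py; python3 - <<'E'
from fit import *
s=snap('wrist','w7');t=snap('scene','s7')
c=np.zeros((600,800,3),np.uint8); c[:420,:560]=s['frame'][:,:,::-1]; c[420:600,:225]=cv2.resize(t['frame'][120:200,190:290][:,:,::-1],(225,180),interpolation=cv2.INTER_CUBIC); c[420:600,230:560]=cv2.resize(t['frame'][220:380,180:420][:,:,::-1],(330,180)); cv2.imwrite('pics/c7.png',c)
v=np.array([574.81,250.61,126.83,.1905]); print(proj(s,plate(v,np.array([[0,50,19],[0,-50,14.5]]))))
E
```

```text
25.05 [640.3  67.2 280.6] [-0.264  0.642  1.092  0.56   1.672 -0.464]
[[-0.153, 0.984, -0.09], [0.801, 0.177, 0.571], [0.578, 0.015, -0.816]] lean deg 35.4 az z 99.0 az y 10.2
[[196.52345913 119.02501596]
 [297.13704095 119.57966222]]
```

View pics/c7.png

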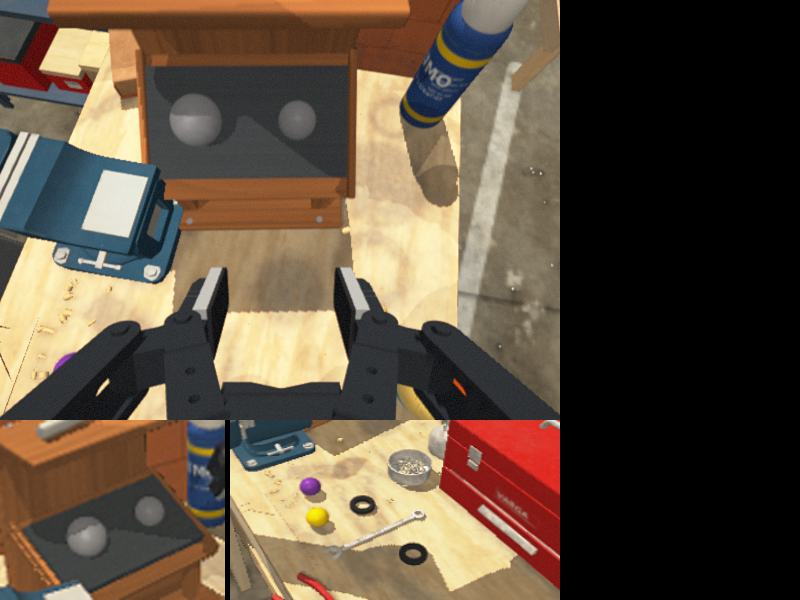

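Both balls sit where the dimples were predicted (image (196,119) and (297,120)). The rings are empty, and the tin, oil can and spanner have not moved. The gripper touches nothing, so I am handing in.

```bash
python3 -c "
from workcell import job_done
print(job_done())"
```

```text
the job is handed in; nothing more can be done
None
```

The large ball is seated in the wide dimple and the small ball in the narrow one, each set down by feel; the tin, oil can and spanner look unmoved, and the job was handed in at about 25 s.

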